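Jars into the crate, plug cover up to the camera

TASK

The plywood crate is for supplement jars only: set the two jars that stand loose on the shelf upright, one each in an empty cell of the crate (set down, not dropped), and only then pick the grey timer plug cover out of the crate. Hold it up in the air for the camera, the centre of its dial on the lens axis 13 cm in front of the lens, the dial squarely facing the lens and the cover right way up as the camera sees it, and finish still holding it there, motionless. Leave the jars already in the crate and everything else on the shelf where they are.

Things in the scene. Friction and masses are not known exactly. Their poses are not given: they have to be found in the camera images.
- crate: Open plywood crate, fixed to the shelf, 172 (x) x 256 (y) x 50 (z) mm, walls and dividers 4 mm thick and as high as the crate, floor 4 mm thick. 2 x 3 square cells, 80 mm clear; cell centres at x = -42 or +42 mm and y = -84, 0 or +84 mm in the crate's frame. Origin: centre of its underside, z up. Three cells hold something at the start (two jars and the plug cover), three are empty
- jar_a: Closed white supplement jar with screw cap, 48 mm diameter, 100 mm tall, about 150 g (may be 30 percent off), standing loose on the shelf at the robot's left of the crate. Origin: centre of its underside, z up along its axis
- jar_b: A second loose jar like jar_a, also to the left of the crate
- jar_c: A third jar like jar_a, already standing in a cell of the crate, to be left there
- jar_d: A fourth jar like jar_a, already standing in another cell of the crate, to be left there
- cover: Grey plastic timer plug cover, an upright box 36 (x) x 50 (y) x 90 (z) mm, about 120 g (may be 30 percent off), standing in a cell of the crate. Its front (+x face) has a black round dial of 34 mm diameter, 4 mm proud, with a white face; its back (-x) has two small black pin dots. The dial roughly faces away from the robot at the start. Origin: centre of its underside, z up to its top
- dial (a point): Centre of the dial's surface on the cover: x = 22, y = 0, z = 38 mm in the cover's frame; axes as the cover's
- cover_back (a point): Point on the cover's back face: x = -18, y = 0, z = 38 mm in the cover's frame
- cam_head: Black camera head, 70 mm wide and 50 mm high, fixed on a steel post (16 mm thick, behind the lens) and a 110 x 100 mm foot, at the robot's right of the crate. Origin: middle of the lens's front. It looks along its own -x, roughly towards the robot and 30 degrees (0.524 rad) downwards; +y is across, +z up in its picture. A cover shown as wanted has its x, y and z axes along the camera head's x, y and z axes
- view (a point): The point on the lens axis 130 mm in front of the lens (x = -130 mm in the camera head's frame), about 220 mm above the shelf, where the centre of the dial is to be held; axes as the camera head's
- bowl: Bystander: glass bowl, 110 mm diameter, 50 mm high, left of the jars. Origin: centre of its underside
- hide: Bystander: tan resin reptile hide, a dome about 150 mm across and 70 mm high, far left. Origin: centre of its underside
- keeper: Bystander: clear plastic cricket keeper with black lid, 106 x 186 mm, 124 mm high with its two tube ends, beyond the crate. Origin: centre of its underside
- tongs: Bystander: bamboo tongs 200 mm long, 33 mm wide, 12 mm high, lying between the robot and the crate. Origin: middle of its underside, x along its length
- dish: Bystander: shallow terracotta dish, 90 mm diameter, 25 mm high, between crate and camera. Origin: centre of its underside
Mind the look-alikes: they are no part of the job. What is shaped like the jar_a but orange or red is not meant.

How it is judged:
By the outcome, as a careful person would: the job done as asked, in the order asked, and still so for the second after the job is handed in, while the arm keeps its last pose, push and grip.
It also fails if it takes over 72 s, if anything falls off the work surface, if the arm or the gripper's body presses on something with over 40 N, if the wrist force passes 120 N, or if a joint passes its speed limit or range.

ROBOT

A 6-joint arm with a two-finger parallel gripper is mounted at the origin on the work surface. World frame = base frame: x ahead of the robot, y to its left, z up, the work surface at z = 0. Lengths are in m, angles in rad, forces in N, time in s.
With the tool pointing down it reaches from about 0.25 to 0.775 m from the base axis. Payload 4 kg.
Tool frame: the origin (TCP) lies midway between the tips of the shut fingers; the grasp point (between the pads) lies 19 mm behind it; z points along the fingers, x is the direction in which the jaws open and shut, and the axes are right-handed (so a half turn about z gives the same grasp; the last joint's range is limited). The gripper opens to 94 mm and grips with 3 to 60 N. Pads are 16 mm wide; open, the fingers measure 119 mm over their backs; the gripper's body (75 mm by 177 mm) begins 78 mm behind the grasp point.
Start: joints at [1.023, 0.087, 1.371, -0, 1.684, -0.103], TCP at [0.237, 0.496, 0.206] pointing down, gripper open.
Joint ranges: [-3.1, 3.1], [-0.76, 2.03], [0.27, 2.55], [-1.08, 4.22], [0.17, 2.65], [-2.57, 2.57]. Speed limits (rad/s): [2.79, 2.79, 3.14, 3.14, 3.14, 3.14].

INTERFACE

Orientations are given as [roll, pitch, yaw] about the fixed x, y, z axes, in that order (R = Rz(yaw) Ry(pitch) Rx(roll)).
In Python, from bench import robot gives the robot as it stands.
- The arm moves only by the shell command python3 -m handwheel 'ROWS'. ROWS is a JSON object of lists of equal length, an entry for each row: "delta_pos": the shift along the tool's x, y, z in mm, a list of three; "rotation": the turn, a rotation vector about the tool's x, y, z in rad, a list of three; "claw": the closure, from -1 (fully open) to 1 (shut). In form: {"delta_pos": [[tx, ty, tz], ...], "rotation": [[wx, wy, wz], ...], "claw": [claw, ...]}. A call has exactly 8 rows; each row shifts and turns the commanded pose from where the row before left it, along the tool's axes as they then stand; what a row does not reach is not made up. A row lasts 1/8 s, in which the tool goes at most 62.5 mm and 10.7 degrees, less where a joint would pass 70% of its speed; a pose out of reach is approached as far as the arm can. A call with a gripper value outside its range is refused whole. The fingers move at their own pace and stop on an object; the grip force is fixed at half the most. Time passes only in rows, so rows that do not move let the fingers close, or fill a call up. It gives the time, the measured TCP pose, the force and the opening at its end, in the units of the state.
- robot.get_obs(): the state, without advancing time (a new reading comes with each control period).
- robot.snapshot(name): name is "side" or "top"; returns a dict with "color" (400x640x3 uint8, red, green, blue), "intrinsics" (3x3 intrinsics, pixels), "k1" (the pictures are not rectified: a ray, as slopes to the right and down, at radius r is drawn at 1 + k1 r^2 times it, then the intrinsics apply), "eye" and "rotation" of the camera in the world. Camera axes: x right, y down, z forward; pixel columns grow to the right and rows downward; lengths in m; the calibration is good to about 2 mm. A picture is of the moment at which its call begins. There is no depth.
- robot.close_job(): hands the job in, once; it reports no verdict.
The state is a dict: "time": time; "joint_positions": joint angles; "qvel": joint speeds; "joint_torque": joint torques, N m; "tool_pos": TCP position; "ee_rot": TCP orientation; "wrist_force": force on the tool from outside, world axes, zero at the start; "wrist_torque": the same for the moment, N m; "width": finger opening in m.
Only numpy, scipy, OpenCV 4.12 (cv2) and the standard library are available. Lean on these libraries where they do the work, as an engineer would, in place of code of your own. Each camera call takes 0.05 s, during which the arm holds its last target.

## Working session

There is one attempt and no reset: what is moved stays moved. The work goes in short steps, Python scripts to look and compute and a shell command to move; the robot and the scene stay as the last step left them, time stands still between calls to the robot, and variables do not carry over. Pictures are saved under pics/ and viewed, and the job is handed in when it is done.

```bash
ls; mkdir -p pics
cat > h.py <<'E'
import numpy as np, cv2
from bench import robot
def snap(n,f=None):
    s=robot.snapshot(n)
    if f: cv2.imwrite('pics/'+f,cv2.cvtColor(s['color'],cv2.COLOR_RGB2BGR))
    return s
E
python3 - <<'E'
from h import *
print(robot.get_obs())
for n in('side','top'):
    s=snap(n,n+'0.png'); print(n,s['intrinsics'],s['k1'],s['eye'],s['rotation'])
E
```

```text
pics
{'time': 0.0, 'joint_positions': array([ 1.02287294e+00,  8.79607798e-02,  1.37226027e+00, -4.42423976e-05,
        1.68357144e+00, -1.03105584e-01]), 'qvel': array([-0.00072737,  0.00035866, -0.0029629 ,  0.0006633 , -0.00247744,
       -0.00013038]), 'joint_torque': array([-2.70630371e-04, -3.40184569e+01, -3.02418852e+01,  7.16557726e-02,
        3.32417025e-02, -1.67322992e-04]), 'tool_pos': array([0.23639607, 0.49599995, 0.20429796]), 'ee_rot': array([-3.14140998e+00,  2.19268105e-03,  1.12597379e+00]), 'wrist_force': array([-0.17405199, -0.15741466, -0.41491708]), 'wrist_torque': array([ 0.03197968,  0.03134066, -0.01345732]), 'width': 0.09378723247695647}
side [[444.65317373   0.         320.26829993]
 [  0.         444.65317373 190.14591367]
 [  0.           0.           1.        ]] -0.002231532914807227 [ 0.50105661 -0.80659919  1.0662775 ] [-2.35773999  0.01430672 -0.08509989]
top [[433.07690831   0.         321.278274  ]
 [  0.         433.07690831 196.4210955 ]
 [  0.           0.           1.        ]] -0.009310522220117422 [0.49110249 0.06591173 1.57280793] [-3.10270864  0.01842213 -1.55761821]
```

View pics/side0.png

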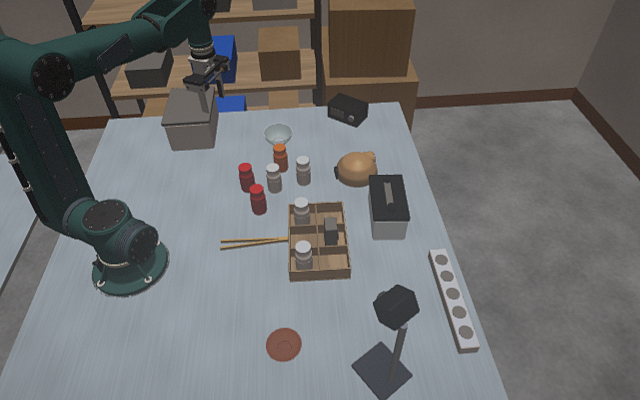

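View pics/top0.png

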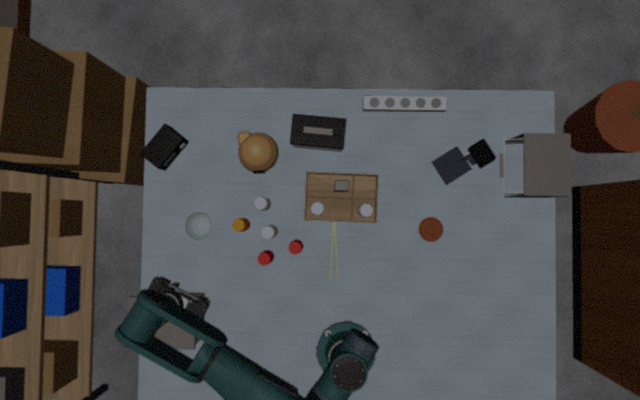

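```bash
cat >> h.py <<'E'
from scipy.spatial.transform import Rotation as R
class Cam:
    def __init__(s,d):
        s.K=d['intrinsics'];s.k=d['k1'];s.e=np.array(d['eye']);s.r=R.from_euler('xyz',d['rotation']).as_matrix()
    def proj(s,P):
        p=(np.atleast_2d(P)-s.e)@s.r; a=p[:,:2]/p[:,2:]; a=a*(1+s.k*(a**2).sum(1,keepdims=True))
        return a@s.K[:2,:2].T+s.K[:2,2]
    def ray(s,uv):
        a0=(np.array(uv,float)-s.K[:2,2])/s.K[0,0]; a=a0.copy()
        for _ in range(5): a=a0/(1+s.k*(a@a))
        return s.r@np.array([a[0],a[1],1])
    def onz(s,uv,z):
        d=s.ray(uv); return s.e+d*(z-s.e[2])/d[2]
def tri(c1,u1,c2,u2):
    A=np.zeros((3,3));b=np.zeros(3)
    for c,u in((c1,u1),(c2,u2)):
        d=c.ray(u);d/=np.linalg.norm(d);M=np.eye(3)-np.outer(d,d);A+=M;b+=M@c.e
    return np.linalg.solve(A,b)
def crop(f,o,x0,y0,x1,y1,k):
    im=cv2.imread('pics/'+f)[y0:y1,x0:x1]; cv2.imwrite('pics/'+o,cv2.resize(im,None,fx=k,fy=k,interpolation=cv2.INTER_CUBIC))
E
python3 - <<'E'
from h import *
crop('top0.png','c1.png',225,160,385,280,5)
crop('side0.png','c2.png',215,130,375,290,4)
crop('side0.png','c3.png',330,240,450,400,4)
crop('top0.png','c4.png',420,120,520,200,6)
t=Cam(robot.snapshot('top'))
for p in [(262,203),(268,232),(366,210),(317,208)]: print(p,t.onz(p,0.1))
print(t.onz((341,185),0.09), [t.onz(p,0.05) for p in [(307,172),(378,175),(376,222),(305,220)]])
E
```

```text
(262, 203) [0.52307043 0.29572942 0.1       ]
(268, 232) [0.42468632 0.27344601 0.1       ]
(366, 210) [ 0.50382499 -0.05859473  0.1       ]
(317, 208) [0.50845898 0.10783255 0.1       ]
[0.58845172 0.02689737 0.09      ] [array([0.63560524, 0.14628374, 0.05      ]), array([ 0.62788673, -0.10384903,  0.05      ]), array([ 0.46268343, -0.09819413,  0.05      ]), array([0.46634041, 0.1508714 , 0.05      ])]
```

View pics/c1.png

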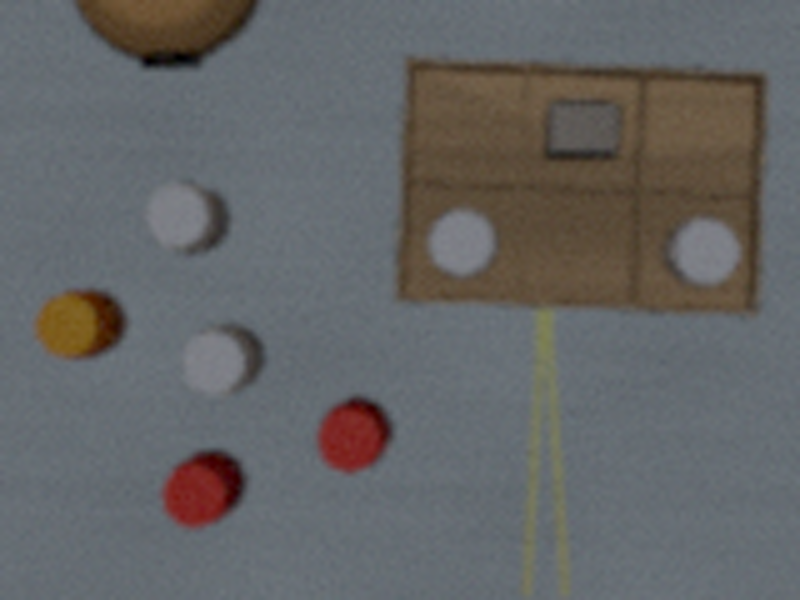

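View pics/c2.png

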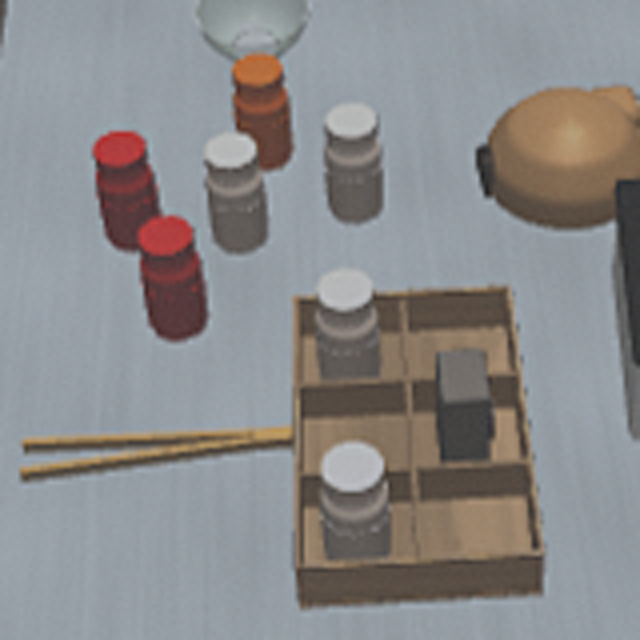

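View pics/c3.png

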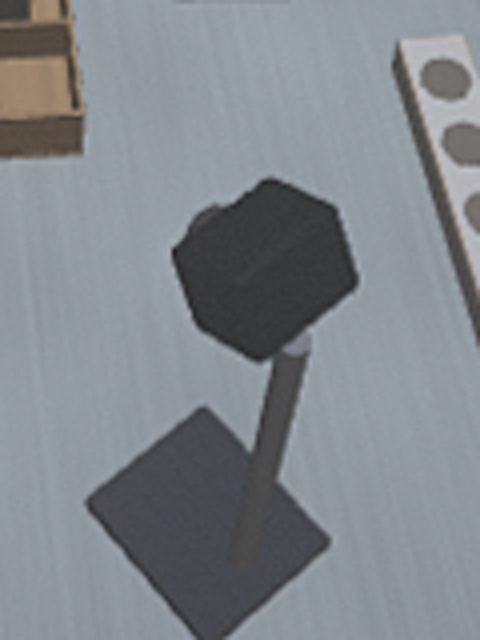

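View pics/c4.png

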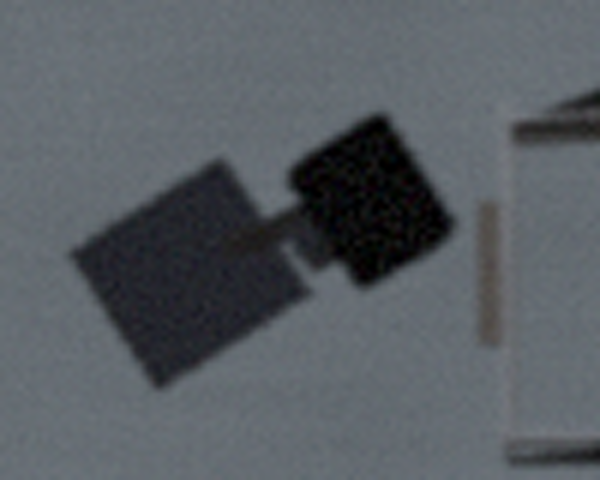

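Run:
```python
from h import *
S=robot.snapshot('side');T=robot.snapshot('top');s=Cam(S);t=Cam(T)
hs={n:cv2.cvtColor(cv2.GaussianBlur(d['color'],(3,3),0),cv2.COLOR_RGB2HSV) for n,d in(('s',S),('t',T))}
# caps
def comps(m,lo,hi):
    n,l,st,c=cv2.connectedComponentsWithStats(m.astype(np.uint8));return [(c[i].round(2),st[i].tolist()) for i in range(1,n) if lo<st[i,4]<hi]
ht=hs['t']
print('pix cap',ht[203,262],ht[232,268],ht[210,366],'bg',ht[250,340],'cover',ht[185,341],'floor',ht[200,341])
hh=hs['s'];print('side cap',hh[164,303],hh[170,272],'bg',hh[250,250],'cov top',hh[224,331],'front',hh[235,331])
for v in(140,150,160):
    m=np.zeros((400,640),bool);m[160:290,225:385]=(ht[160:290,225:385,2]>v)&(ht[160:290,225:385,1]<45);print('t',v,comps(m,30,400))
for v in(170,185,):
    m=np.zeros((400,640),bool);m[130:290,215:375]=(hh[130:290,215:375,2]>v)&(hh[130:290,215:375,1]<25);print('s',v,comps(m,30,400))
# cover top
m=np.zeros((400,640),bool);sub=ht[172:200,325:358];m[172:200,325:358]=(sub[...,1]<60);print('cov',comps(m,30,400))
c,_=cv2.findContours(m.astype(np.uint8),0,1);print([cv2.minAreaRect(x) for x in c if cv2.contourArea(x)>40])
```

```text
pix cap [117  17 134] [113  17 133] [113  17 135] bg [103  31 115] cover [15 22 93] floor [16 96 88]
side cap [  8   8 135] [ 90   1 184] bg [104  23 165] cov top [ 11  18 115] front [ 0  4 67]
t 140 []
t 150 []
t 160 []
s 170 [(array([302.28, 158.82]), [296, 155, 13, 8, 74]), (array([271.59, 166.59]), [266, 162, 12, 9, 75]), (array([300.72, 200.94]), [294, 196, 15, 11, 116]), (array([302.5, 246. ]), [296, 241, 14, 11, 126])]
s 185 [(array([302.91, 246.98]), [297, 242, 13, 10, 65])]
cov [(array([343.2, 172.4]), [325, 172, 33, 2, 55]), (array([341.23, 185.1 ]), [334, 180, 15, 11, 154])]
[((341.0, 185.0), (10.0, 14.0), 90.0)]
```

Run:
```python
from h import *
S=robot.snapshot('side');T=robot.snapshot('top');s=Cam(S);t=Cam(T)
ht=cv2.cvtColor(cv2.GaussianBlur(T['color'],(3,3),0),cv2.COLOR_RGB2HSV)
def comps(m,lo,hi):
    n,l,st,c=cv2.connectedComponentsWithStats(m.astype(np.uint8));return [(c[i].round(2),st[i].tolist()) for i in range(1,n) if lo<st[i,4]<hi]
m=np.zeros((400,640),bool);m[160:290,225:385]=(ht[160:290,225:385,2]>123)&(ht[160:290,225:385,1]<27)
C=[c for c,_ in (z:=comps(m,40,400))];print(z)
side=[(302.28,158.82),(271.59,166.59),(300.72,200.94),(302.5,246)]
for c in C:
    print('top',c,t.onz(c,.1).round(4))
for u in side: print('side',u,s.onz(u,.1).round(4), s.onz(u,.104).round(4))
for i,u in enumerate(side):
    p=min((tri(s,u,t,c) for c in C),key=lambda p:np.linalg.norm(p-s.onz(u,.1)));print('tri',p.round(4))
print('cover',t.onz((341.2,185.2),.094).round(4))
# crate corners in side view
crop('top0.png','c5.png',298,165,388,230,8); crop('side0.png','c6.png',280,190,360,290,6)
```

```text
File "<stdin>", line 7
SyntaxError: assignment expression cannot be used in a comprehension iterable expression
```

Run:
```python
from h import *
S=robot.snapshot('side');T=robot.snapshot('top');s=Cam(S);t=Cam(T)
ht=cv2.cvtColor(cv2.GaussianBlur(T['color'],(3,3),0),cv2.COLOR_RGB2HSV)
def comps(m,lo,hi):
    n,l,st,c=cv2.connectedComponentsWithStats(m.astype(np.uint8));return [(c[i].round(2),st[i].tolist()) for i in range(1,n) if lo<st[i,4]<hi]
m=np.zeros((400,640),bool);m[160:290,225:385]=(ht[160:290,225:385,2]>123)&(ht[160:290,225:385,1]<27)
z=comps(m,40,400);C=[c for c,_ in z];print(z)
side=[(302.28,158.82),(271.59,166.59),(300.72,200.94),(302.5,246)]
for c in C:
    print('top',c,t.onz(c,.1).round(4))
for u in side: print('side',u,s.onz(u,.1).round(4), s.onz(u,.104).round(4))
for i,u in enumerate(side):
    p=min((tri(s,u,t,c) for c in C),key=lambda p:np.linalg.norm(p-s.onz(u,.1)));print('tri',p.round(4))
print('cover',t.onz((341.2,185.2),.094).round(4))
# crate corners in side view
crop('top0.png','c5.png',298,165,388,230,8); crop('side0.png','c6.png',280,190,360,290,6)
```

```text
[(array([259.47, 202.5 ]), [255, 197, 10, 12, 94]), (array([316.78, 208.  ]), [312, 203, 11, 11, 89]), (array([365.93, 209.87]), [361, 205, 11, 11, 90]), (array([266.66, 232.22]), [262, 227, 11, 12, 101])]
top [259.47 202.5 ] [0.5247 0.3044 0.1   ]
top [316.78 208.  ] [0.5084 0.1086 0.1   ]
top [365.93 209.87] [ 0.5043 -0.0584  0.1   ]
top [266.66 232.22] [0.4239 0.278  0.1   ]
side (302.28, 158.82) [0.5224 0.306  0.1   ] [0.5224 0.3014 0.104 ]
side (271.59, 166.59) [0.421  0.2778 0.1   ] [0.4213 0.2733 0.104 ]
side (300.72, 200.94) [0.5069 0.1148 0.1   ] [0.5069 0.1109 0.104 ]
side (302.5, 246) [ 0.5026 -0.0552  0.1   ] [ 0.5026 -0.0583  0.104 ]
tri [0.5235 0.3042 0.1016]
tri [0.4224 0.278  0.0998]
tri [0.5076 0.1084 0.1067]
tri [ 0.5034 -0.058   0.1037]
cover [0.5875 0.0263 0.094 ]
```

View pics/c5.png

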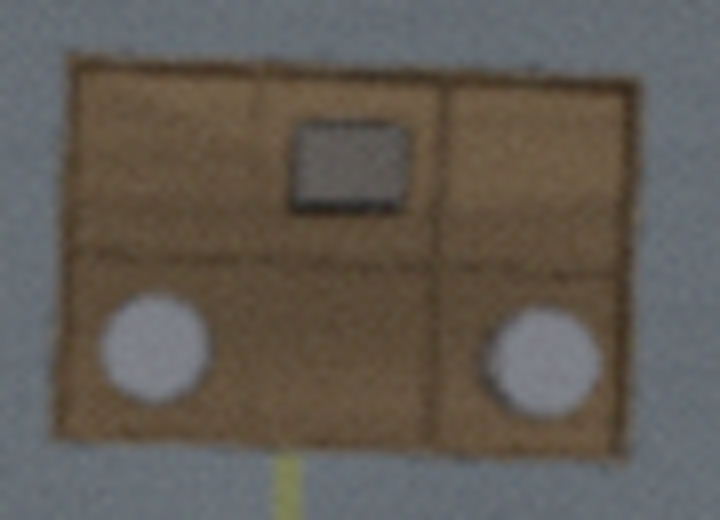

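View pics/c6.png

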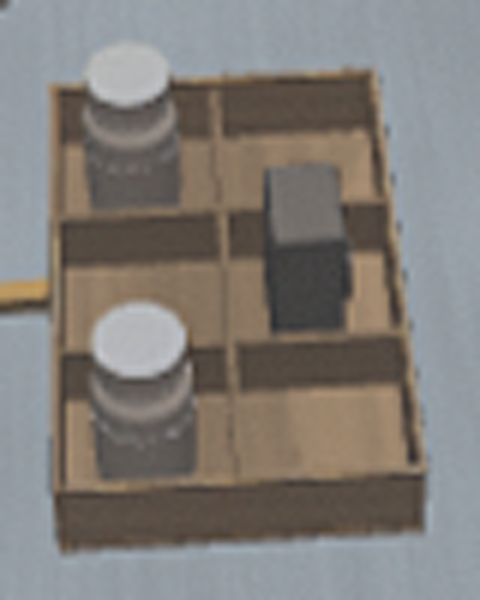

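Run:
```python
from h import *
s=Cam(robot.snapshot('side'));t=Cam(robot.snapshot('top'))
f=lambda c,o,k:(np.array(c)+.5)/k-.5+o
tp=[f(c,(298,165),8) for c in[(70,55),(640,78),(630,460),(53,438)]] # x+y+, x+y-, x-y-, x-y+
sp=[f(c,(280,190),6) for c in[(376,70),(427,470),(56,490),(50,88)]]
loc=np.array([[86,128],[86,-128],[-86,-128],[-86,128]])/1e3
def fit(P):
    P=np.array(P)[:,:2];c=P.mean(0);a=(loc[:,0]*(P-c)[:,0]+loc[:,1]*(P-c)[:,1]).sum();b=(loc[:,0]*(P-c)[:,1]-loc[:,1]*(P-c)[:,0]).sum();return c,np.arctan2(b,a)
for P in([t.onz(u,.05) for u in tp],[s.onz(u,.05) for u in sp],[tri(s,a,t,b) for a,b in zip(sp,tp)]):
    c,y=fit(P);print(np.round(P,3).tolist(),c.round(4),y)
    for n,l in(('fl',(.042,.084)),('nm',(-.042,0)),('fr',(.042,-.084)),('nl',(-.042,.084)),('nr',(-.042,-.084)),('fm',(.042,0))):
        print(n,(c+np.array([[np.cos(y),-np.sin(y)],[np.sin(y),np.cos(y)]])@l).round(4))
# rectangles for cover in side
o=robot.get_obs();Rm=R.from_euler('xyz',o['ee_rot']).as_matrix()
for p in((.5235,.3042),(.4224,.278)):
    print((Rm.T@(np.array([*p,.061])-o['tool_pos'])*1e3).round(1))
```

```text
[[0.638, 0.149, 0.05], [0.63, -0.102, 0.05], [0.462, -0.099, 0.05], [0.469, 0.154, 0.05]] [0.5498 0.0252] -0.025879813624925495
fl [0.5939 0.1081]
nm [0.5078 0.0263]
fr [ 0.5896 -0.0598]
nl [0.51   0.1103]
nr [ 0.5056 -0.0577]
fm [0.5918 0.0241]
[[0.637, 0.148, 0.05], [0.63, -0.104, 0.05], [0.461, -0.099, 0.05], [0.467, 0.152, 0.05]] [0.5487 0.0241] -0.025681353136923407
fl [0.5929 0.107 ]
nm [0.5067 0.0252]
fr [ 0.5886 -0.0609]
nl [0.5089 0.1092]
nr [ 0.5046 -0.0588]
fm [0.5907 0.0231]
[[0.638, 0.149, 0.049], [0.631, -0.103, 0.047], [0.462, -0.099, 0.05], [0.468, 0.154, 0.048]] [0.5493 0.0252] -0.025207533347982935
fl [0.5934 0.1081]
nm [0.5073 0.0262]
fr [ 0.5892 -0.0599]
nl [0.5095 0.1102]
nr [ 0.5052 -0.0577]
fm [0.5913 0.0241]
[-50.1 341.7 144.4]
[-117.3  261.7  144.4]
```

```bash
python3 -m handwheel '{"delta_pos":[[-6,42,0],[-6,43,0],[-6,43,0],[-6,43,0],[-6,43,0],[-6,43,0],[-7,43,0],[-7,42,0]],"rotation":[[0,0,0],[0,0,0],[0,0,0],[0,0,0],[0,0,0],[0,0,0],[0,0,0],[0,0,0]],"claw":[-0.57,-0.57,-0.57,-0.57,-0.57,-0.57,-0.57,-0.57]}'
```

```text
time: 1.45
tool_pos: [0.525, 0.3033, 0.2055]
ee_rot: [3.142, -0.0, 1.126]
wrist_force: [-0.9, 0.1, 0.6]
width: 0.0738
```

```bash
python3 -m handwheel '{"delta_pos":[[0,0,25],[0,0,25],[0,0,25],[0,0,25],[0,0,25],[0,0,18],[0,0,8],[0,0,0]],"rotation":[[0,0,0],[0,0,0],[0,0,0],[0,0,0],[0,0,0],[0,0,0],[0,0,0],[0,0,0]],"claw":[-0.57,-0.57,-0.57,-0.57,-0.57,-0.57,-0.57,-0.57]}'
python3 - <<'E'
from h import *
snap('side','s1.png');crop('s1.png','s1c.png',230,80,390,220,5)
E
```

```text
time: 2.45
tool_pos: [0.5238, 0.3042, 0.0543]
ee_rot: [-3.141, 0.0, 1.126]
wrist_force: [0.2, -0.3, -0.6]
width: 0.074
```

View pics/s1c.png

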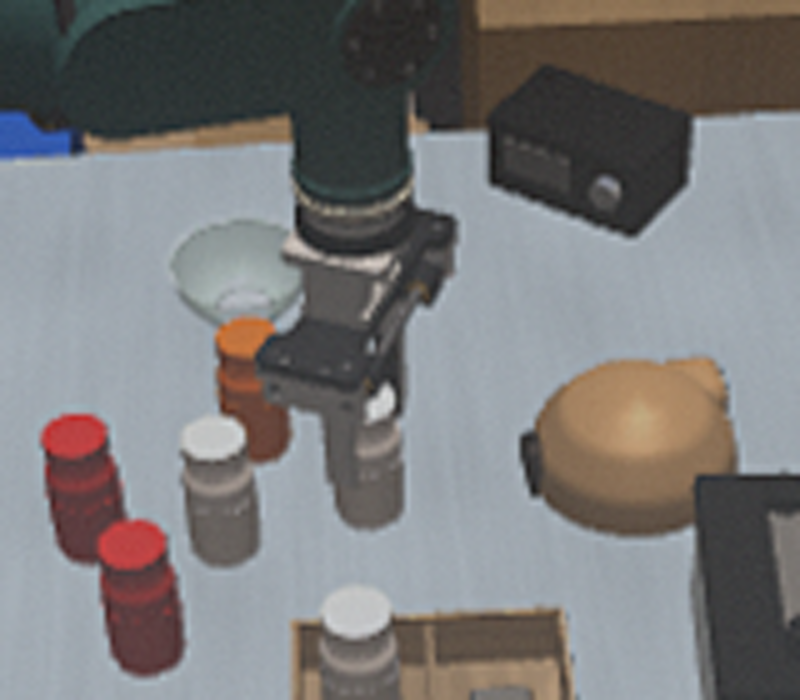

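```bash
python3 -m handwheel '{"delta_pos":[[0,0,0],[0,0,0],[0,0,0],[0,0,0],[0,0,0],[0,0,0],[0,0,0],[0,0,-4]],"rotation":[[0,0,0],[0,0,0],[0,0,0],[0,0,0],[0,0,0],[0,0,0],[0,0,0],[0,0,0]],"claw":[1,1,1,1,1,1,1,1]}'
```

```text
time: 3.5
tool_pos: [0.5233, 0.3043, 0.0574]
ee_rot: [-3.14, 0.001, 1.126]
wrist_force: [-0.4, 0.1, -1.4]
width: 0.0474
```

```bash
python3 -m handwheel '{"delta_pos":[[0,0,-20],[0,0,-30],[0,0,-30],[-25,25,0],[-30,30,0],[-35,35,0],[-32,32,0],[-25,26,0]],"rotation":[[0,0,0],[0,0,0],[0,0,0],[0,0,0],[0,0,0],[0,0,0],[0,0,0],[0,0,0]],"claw":[1,1,1,1,1,1,1,1]}'
python3 -m handwheel '{"delta_pos":[[0,0,0],[0,0,15],[0,0,20],[0,0,20],[0,0,10],[0,0,6],[0,0,3],[0,0,0]],"rotation":[[0,0,0],[0,0,0],[0,0,0],[0,0,0],[0,0,0],[0,0,0],[0,0,0],[0,0,0]],"claw":[1,1,1,1,1,1,1,1]}'
python3 - <<'E'
from h import *
snap('side','s2.png');crop('s2.png','s2c.png',250,130,390,290,4)
E
```

```text
time: 4.5
tool_pos: [0.5943, 0.1064, 0.1373]
ee_rot: [-3.14, -0.0, 1.125]
wrist_force: [0.6, -0.5, -1.9]
width: 0.0473
time: 5.5
tool_pos: [0.5945, 0.108, 0.0649]
ee_rot: [3.141, -0.001, 1.126]
wrist_force: [0.3, -0.0, -0.5]
width: 0.0475
```

View pics/s2c.png

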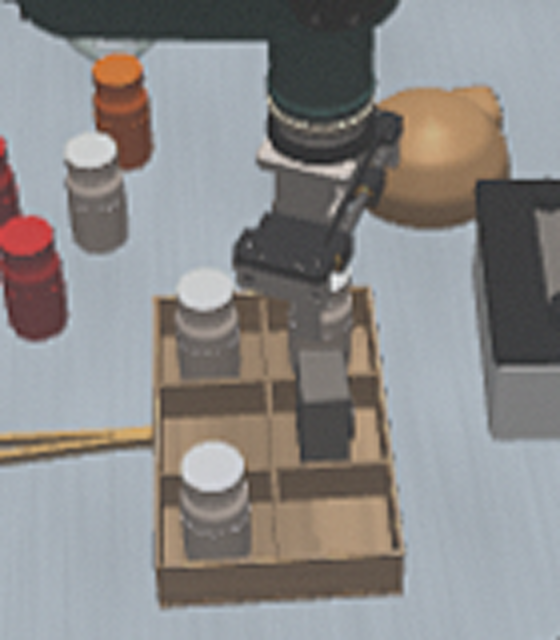

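```bash
python3 -m handwheel '{"delta_pos":[[0,0,2],[0,0,1],[0,0,1],[0,0,1],[0,0,1],[0,0,0],[0,0,0],[0,0,0]],"rotation":[[0,0,0],[0,0,0],[0,0,0],[0,0,0],[0,0,0],[0,0,0],[0,0,0],[0,0,0]],"claw":[1,1,1,1,1,1,1,1]}'
```

```text
time: 6.55
tool_pos: [0.5945, 0.1077, 0.059]
ee_rot: [3.141, -0.0, 1.126]
wrist_force: [-1.1, -1.2, 3.0]
width: 0.0475
```

```bash
python3 -m handwheel '{"delta_pos":[[0,0,0.5],[0,0,0],[0,0,0],[0,0,0],[0,0,0],[0,0,-20],[0,0,-30],[0,0,-30]],"rotation":[[0,0,0],[0,0,0],[0,0,0],[0,0,0],[0,0,0],[0,0,0],[0,0,0],[0,0,0]],"claw":[1,-0.36,-0.36,-0.36,-0.36,-0.36,-0.36,-0.36]}'
```

```text
time: 7.55
tool_pos: [0.594, 0.1079, 0.1385]
ee_rot: [-3.141, 0.0, 1.126]
wrist_force: [0.2, 0.5, 0.5]
width: 0.0638
```

```bash
python3 -m handwheel '{"delta_pos":[[8,-22,0],[12,-35,0],[12,-35,0],[12,-35,0],[12,-35,0],[12,-34,0],[12,-32,0],[0,0,0]],"rotation":[[0,0,0],[0,0,0],[0,0,0],[0,0,0],[0,0,0],[0,0,0],[0,0,0],[0,0,0]],"claw":[-0.4,-0.57,-0.57,-0.57,-0.57,-0.57,-0.57,-0.57]}'
python3 - <<'E'
from h import *
snap('top','t3.png');snap('side','s3.png');a=cv2.imread('pics/t3.png')[140:290,225:400];b=cv2.imread('pics/s3.png')[100:290,220:380]
a=cv2.resize(a,None,fx=2.2,fy=2.2);b=cv2.resize(b,None,fx=2.5,fy=2.5);h=max(len(a),len(b))
cv2.imwrite('pics/m3.png',np.hstack([cv2.copyMakeBorder(x,0,h-len(x),0,0,0) for x in(a,b)]))
E
```

```text
time: 8.55
tool_pos: [0.4195, 0.2795, 0.1362]
ee_rot: [-3.139, 0.002, 1.13]
wrist_force: [0.7, -0.8, 0.7]
width: 0.0742
```

View pics/m3.png

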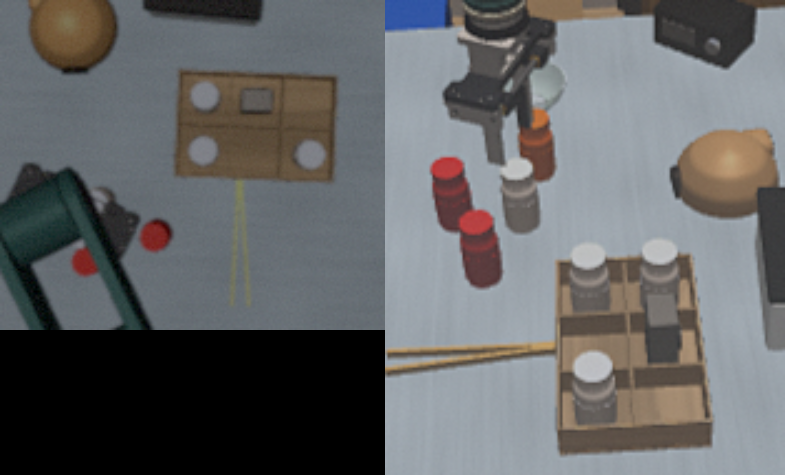

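```bash
python3 -m handwheel '{"delta_pos":[[0,2,15],[0,0,25],[0,0,25],[0,0,12],[0,0,5],[0,0,0],[0,0,0],[0,0,0]],"rotation":[[0,0,0],[0,0,0],[0,0,0],[0,0,0],[0,0,0],[0,0,0],[0,0,0],[0,0,0]],"claw":[-0.57,-0.57,-0.57,-0.57,-0.57,-0.57,1,1]}'
python3 -m handwheel '{"delta_pos":[[0,0,0],[0,0,0],[0,0,0],[0,0,0],[0,0,-10],[0,0,-20],[0,0,-25],[0,0,-25]],"rotation":[[0,0,0],[0,0,0],[0,0,0],[0,0,0],[0,0,0],[0,0,0],[0,0,0],[0,0,0]],"claw":[1,1,1,1,1,1,1,1]}'
```

```text
time: 9.65
tool_pos: [0.4252, 0.2776, 0.0569]
ee_rot: [3.141, -0.002, 1.126]
wrist_force: [0.1, -0.8, -0.6]
width: 0.0573
time: 10.65
tool_pos: [0.4243, 0.2774, 0.1364]
ee_rot: [-3.141, 0.0, 1.126]
wrist_force: [-0.2, 0.2, -1.1]
width: 0.0474
```

```bash
python3 -m handwheel '{"delta_pos":[[0,0,-45],[-20,18,0],[-30,29,0],[-32,31,0],[-32,31,0],[-32,31,0],[-27,26,0],[-18,17,0]],"rotation":[[0,0,0],[0,0,0],[0,0,0],[0,0,0],[0,0,0],[0,0,0],[0,0,0],[0,0,0]],"claw":[1,1,1,1,1,1,1,1]}'
python3 -m handwheel '{"delta_pos":[[0,0,0],[0,0,20],[0,0,25],[0,0,25],[0,0,25],[0,0,15],[0,0,6],[0,0,0]],"rotation":[[0,0,0],[0,0,0],[0,0,0],[0,0,0],[0,0,0],[0,0,0],[0,0,0],[0,0,0]],"claw":[1,1,1,1,1,1,1,1]}'
python3 - <<'E'
from h import *
snap('side','s4.png');crop('s4.png','s4c.png',250,130,390,290,4)
E
```

```text
time: 11.65
tool_pos: [0.5079, 0.0246, 0.1807]
ee_rot: [-3.141, -0.0, 1.125]
wrist_force: [0.2, 0.2, -2.0]
width: 0.0475
time: 12.65
tool_pos: [0.5078, 0.0264, 0.0652]
ee_rot: [3.141, -0.0, 1.126]
wrist_force: [0.5, -0.3, -1.5]
width: 0.0474
```

View pics/s4c.png

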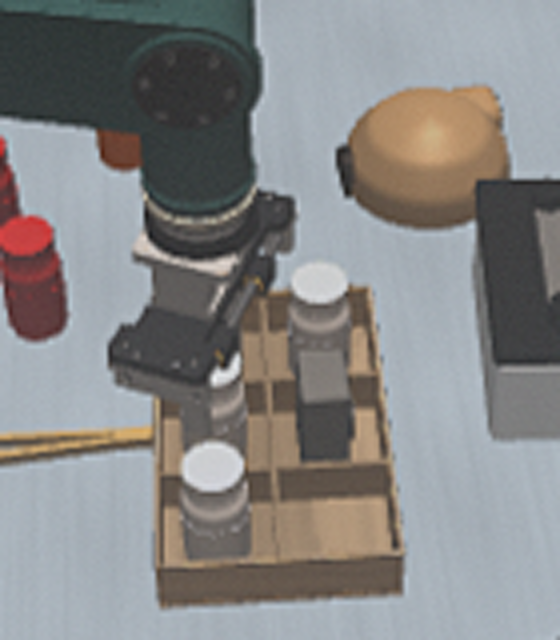

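```bash
python3 -m handwheel '{"delta_pos":[[0,0,1],[0,0,1],[0,0,1],[0,0,1],[0,0,0],[0,0,0],[0,0,0],[0,0,0]],"rotation":[[0,0,0],[0,0,0],[0,0,0],[0,0,0],[0,0,0],[0,0,0],[0,0,0],[0,0,0]],"claw":[1,1,1,1,1,1,1,1]}'
```

```text
time: 13.7
tool_pos: [0.5077, 0.0261, 0.061]
ee_rot: [3.142, -0.0, 1.126]
wrist_force: [0.3, -0.3, -1.3]
width: 0.0475
```

```bash
python3 -m handwheel '{"delta_pos":[[0,0,0.5],[0,0,0.5],[0,0,0],[0,0,0],[0,0,0],[0,0,0],[0,0,0],[0,0,0]],"rotation":[[0,0,0],[0,0,0],[0,0,0],[0,0,0],[0,0,0],[0,0,0],[0,0,0],[0,0,0]],"claw":[1,1,1,1,1,1,1,1]}'
```

```text
time: 14.7
tool_pos: [0.508, 0.026, 0.0605]
ee_rot: [3.141, -0.0, 1.126]
wrist_force: [-0.6, -0.9, 6.3]
width: 0.0471
```

```bash
python3 -m handwheel '{"delta_pos":[[0,0,0],[0,0,0],[0,0,0],[0,0,0],[0,0,-15],[0,0,-30],[0,0,-40],[0,0,-40]],"rotation":[[0,0,0],[0,0,0],[0,0,0],[0,0,0],[0,0,0],[0,0,0],[0,0,0],[0,0,0]],"claw":[-0.36,-0.36,-0.36,-0.36,-0.36,-0.36,-0.36,-0.36]}'
python3 -m handwheel '{"delta_pos":[[0,0,-50],[-40,-40,0],[-40,-40,0],[-40,-40,0],[0,0,0],[0,0,0],[0,0,0],[0,0,0]],"rotation":[[0,0,0],[0,0,0],[0,0,0],[0,0,0],[0,0,0.16],[0,0,0.16],[0,0,-0.16],[0,0,-0.16]],"claw":[-0.36,-0.36,-0.36,-0.36,-0.36,-0.36,-0.36,-0.36]}'
python3 - <<'E'
from h import *
snap('top','t5.png');snap('side','s5.png');a=cv2.imread('pics/t5.png')[130:290,225:400];b=cv2.imread('pics/s5.png')[100:290,220:380]
a=cv2.resize(a,None,fx=2.2,fy=2.2);b=cv2.resize(b,None,fx=2.5,fy=2.5);h=max(len(a),len(b))
cv2.imwrite('pics/m5.png',np.hstack([cv2.copyMakeBorder(x,0,h-len(x),0,0,0) for x in(a,b)]))
E
```

```text
time: 15.7
tool_pos: [0.5077, 0.0262, 0.1874]
ee_rot: [3.14, -0.001, 1.126]
wrist_force: [0.6, -0.1, 0.2]
width: 0.0638
time: 16.7
tool_pos: [0.3477, -0.0306, 0.2363]
ee_rot: [3.139, -0.001, 1.131]
wrist_force: [0.0, -1.1, -0.4]
width: 0.064
```

View pics/m5.png

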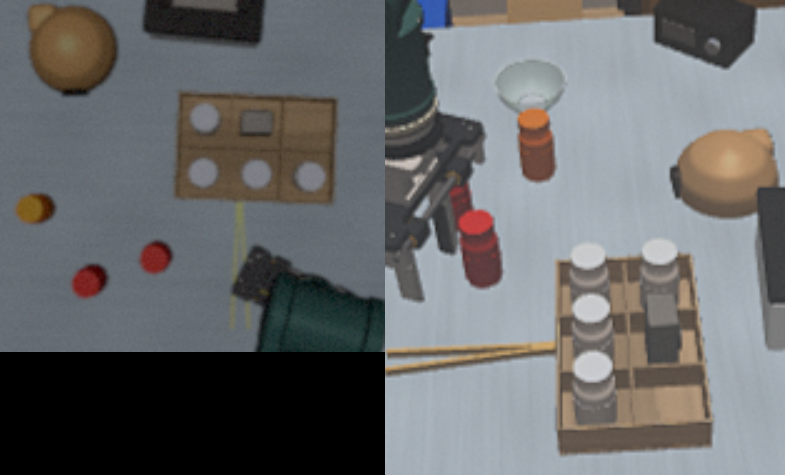

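Run:
```python
from h import *
for n in('side','top'):
    a=np.mean([robot.snapshot(n)['color'].astype(float) for _ in range(8)],0); np.save(n+'avg.npy',a)
    a=np.clip(a*1.6,0,255).astype(np.uint8); cv2.imwrite('pics/'+n+'avg.png',a[...,::-1])
crop('topavg.png','h1.png',425,125,505,195,9)
crop('sideavg.png','h2.png',345,275,425,350,8)
crop('topavg.png','h3.png',325,170,360,200,16)
crop('sideavg.png','h4.png',320,210,345,250,14)
```

```text
(no output)
```

View pics/h1.png

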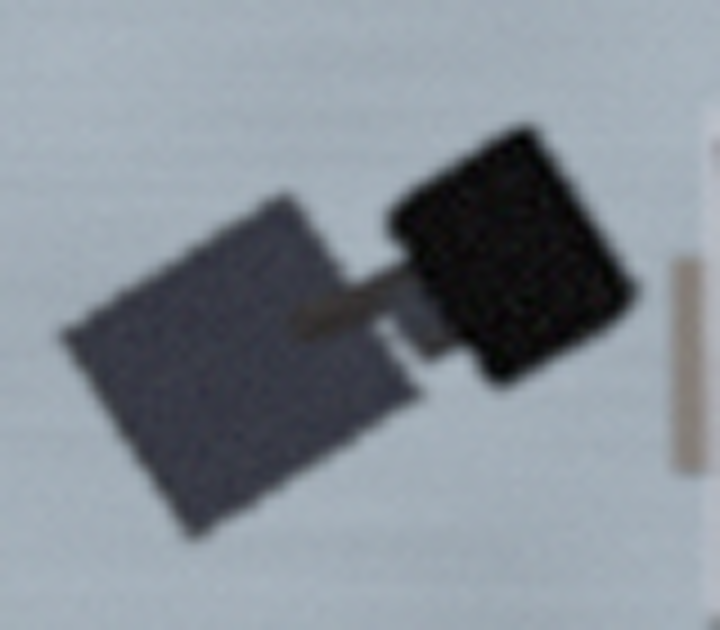

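View pics/h2.png

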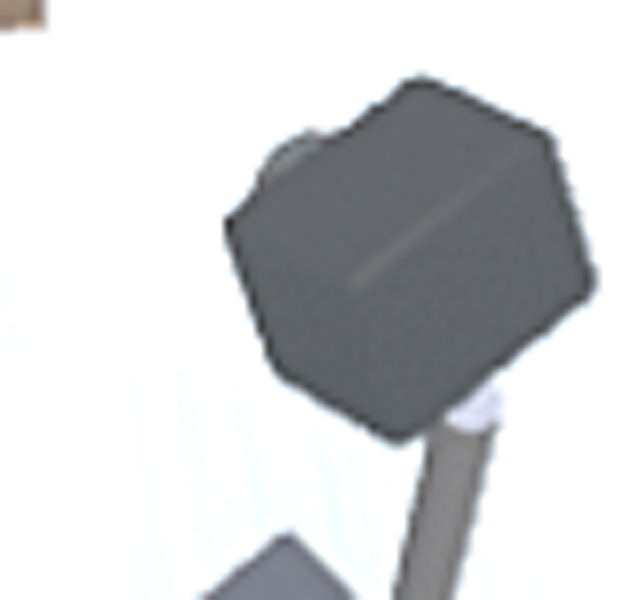

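View pics/h3.png

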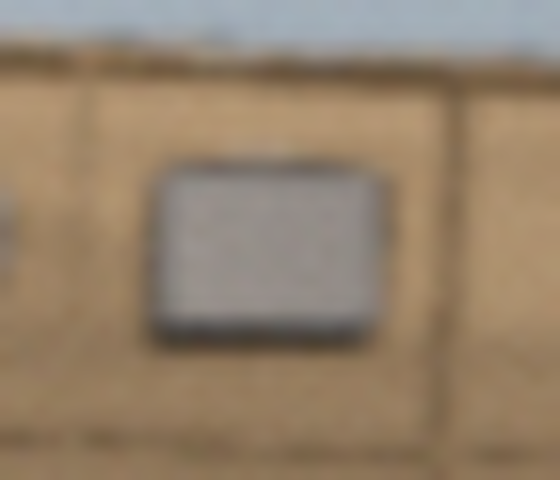

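View pics/h4.png

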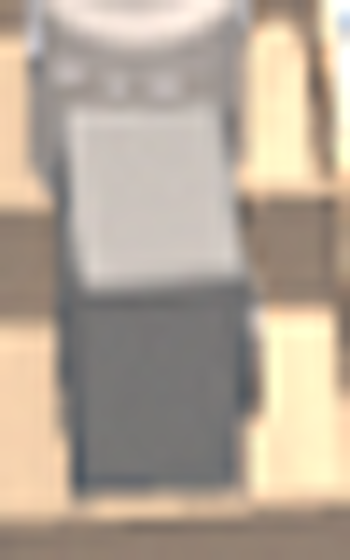

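Run:
```python
from h import *
for n,(x0,y0,x1,y1),k,g in(('top',(460,145,490,170),24,1.8),('side',(370,285,400,310),24,1.4)):
    a=np.load(n+'avg.npy')[y0:y1,x0:x1]; a=255*(np.clip(a*g,0,255)/255)**.6
    cv2.imwrite('pics/L%s.png'%n,cv2.resize(a.astype(np.uint8)[...,::-1],None,fx=k,fy=k,interpolation=cv2.INTER_CUBIC))
```

View pics/Ltop.png

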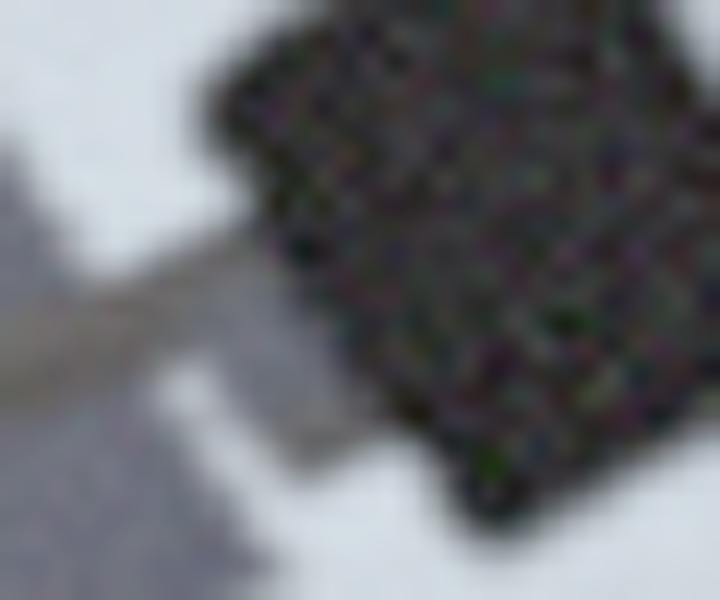

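View pics/Lside.png

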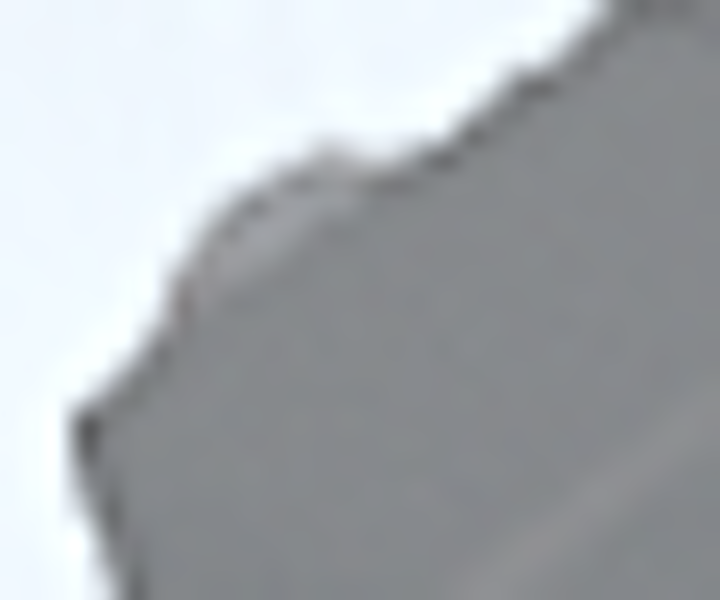

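```bash
cat > cam.py <<'E'
from h import *
from scipy.optimize import least_squares
s=Cam(robot.snapshot('side'));t=Cam(robot.snapshot('top'))
f=lambda c,o,k:(np.array(c)+.5)/k-.5+o
def Rh(ps,th=np.pi/6): return R.from_euler('ZY',[ps,-th]).as_matrix()
SB=[((355,285),(1,-1,1)),((548,133),(1,1,1)),((420,75),(0,1,1)),((228,218),(0,-1,1)),((597,280),(1,1,-1)),((398,445),(1,-1,-1)),((275,370),(0,-1,-1))]
TB=[((388,220),(0,1,1)),((500,387),(0,-1,1)),((535,125),(1,1,-1)),((637,290),(1,-1,-1))]
rim=[f(c,(370,285),24) for c in((183,270),(240,195),(330,150))]
tr=f((303,475),(460,145),24)
def model(q,free=True):
    p=q[:3];M=Rh(q[3],q[7]);L,D,r=q[4:7];res=[]
    for cam,B,o,k in((s,SB,(345,275),8),(t,TB,(425,125),9)):
        for c,(a,b,z) in B:
            P=p+M@np.array([L+a*D,.035*b,.025*z]);res+=list(cam.proj(P)[0]-f(c,o,k))
    for u in rim:
        d=M.T@s.ray(u);e=M.T@(s.e-p);h=e-d*e[0]/d[0];res.append((np.hypot(h[1],h[2])-r)*450)
    res+=list(t.proj(p+M@np.array([0,-r,0]))[0]-tr)
    res.append((q[7]-np.pi/6)/.01)
    return np.array(res)
if __name__=='__main__':
    o=least_squares(model,[.58,-.36,.285,-1,.012,.06,.015,np.pi/6],loss='soft_l1');q=o.x
    print(q.round(4));print(model(q).round(2))
    M=Rh(q[3]);v=q[:3]+M@np.array([-.13,0,0]);print('lens',q[:3],'view',v.round(4),'M',M.round(3).tolist())
    ft=[t.onz(f(c,(425,125),9),.008) for c in((62,335),(288,192),(422,393),(193,540))];ft=np.array(ft)[:,:2];print('foot',ft.round(4).tolist())
    for i in range(4):
        d=ft[(i+1)%4]-ft[i];print(np.linalg.norm(d).round(4),np.degrees(np.arctan2(d[1],d[0])).round(2))
    print('psi',np.degrees(q[3]))
    a=f((271,247),(325,170),16);b=f((156,199),(320,210),14);print('cover',t.onz(a,.094),s.onz(b,.094),tri(s,b,t,a))
E
python3 cam.py
```

```text
[ 0.6528 -0.3471  0.2863 -0.9824  0.019   0.0437  0.0161  0.5201]
[-1.85 -0.31  0.64 -2.34  0.86 -1.97 -1.17  0.02  1.05  0.34  0.09  1.08
  0.27  1.67 -0.67 -0.58  0.38  1.03 -1.57 -0.48  0.38  0.98  0.09  0.1
  0.19 -0.01  0.78 -0.35]
lens [ 0.65280964 -0.34706161  0.2863024 ] view [ 0.5903 -0.2534  0.2213] M [[0.481, 0.832, -0.278], [-0.72, 0.555, 0.416], [0.5, 0.0, 0.866]]
foot [[0.6818, -0.3009], [0.7405, -0.3912], [0.6601, -0.4448], [0.6, -0.3534]]
0.1077 -56.98
0.0966 -146.34
0.1094 123.36
0.0972 32.7
psi -56.288845212677764
cover [0.58831534 0.02540254 0.094     ] [0.58775315 0.02178363 0.094     ] [0.58835313 0.02529642 0.08988518]
```

```bash
cat > cam2.py <<'E'
from cam import *
def m2(q,mask=None):
    p=q[:3];M=Rh(q[3],q[7]);L,D,r=q[4:7];W,H,zo=q[8:11];res=[]
    for cam,B,o,k in((s,SB,(345,275),8),(t,TB,(425,125),9)):
        for c,(a,b,z) in B:
            P=p+M@np.array([L+a*D,W*b,H*z+zo]);res+=list(cam.proj(P)[0]-f(c,o,k))
    for u in rim:
        d=M.T@s.ray(u);e=M.T@(s.e-p);h=e-d*e[0]/d[0];res.append((np.hypot(h[1],h[2])-r)*450)
    res+=list(t.proj(p+M@np.array([0,-r,0]))[0]-tr)
    res+=[(q[7]-np.pi/6)/.02,(W-.035)/.002,(H-.025)/.002,zo/.002]
    return np.array(res)
o=least_squares(m2,[.58,-.36,.285,-1,.012,.06,.015,np.pi/6,.035,.025,0],loss='soft_l1');q=o.x
print(q.round(4));print(m2(q).round(2)[:22].reshape(-1,2).tolist(),m2(q)[22:].round(2))
# straightforward triangulation of corners seen in both
for a,b in((2,0),(3,1),(4,2),(5,3)):
    print(SB[a][1],TB[b][1],tri(s,f(SB[a][0],(345,275),8),t,f(TB[b][0],(425,125),9)).round(4))
E
python3 cam2.py
```

```text
[ 6.526e-01 -3.472e-01  2.873e-01 -9.926e-01  1.850e-02  4.510e-02
  1.570e-02  5.199e-01  3.260e-02  2.270e-02 -5.000e-04]
[[-0.55, 0.09], [0.37, -0.3], [0.25, -0.35], [-0.21, 0.06], [0.13, 0.59], [0.62, -0.36], [0.45, -0.1], [0.02, 0.05], [-0.08, 0.37], [-0.55, 0.27], [0.32, 0.53]] [ 0.08  0.08  0.21 -0.    0.72 -0.19 -1.21 -1.13 -0.23]
(0, 1, 1) (0, 1, 1) [ 0.6825 -0.3337  0.3149]
(0, -1, 1) (0, -1, 1) [ 0.6287 -0.3692  0.3161]
(1, 1, -1) (1, 1, -1) [ 0.7161 -0.3856  0.3017]
(1, -1, -1) (1, -1, -1) [ 0.6622 -0.4204  0.2967]
```

```bash
python3 -m handwheel '{"delta_pos":[[0,0,0],[0,0,0],[0,0,0],[12,40,0],[13,50,0],[13,55,0],[13,55,0],[10,39,0]],"rotation":[[0,0,-0.138],[0,0,-0.138],[0,0,-0.138],[0,0,0],[0,0,0],[0,0,0],[0,0,0],[0,0,0]],"claw":[-0.4,-0.4,-0.4,-0.4,-0.4,-0.4,-0.4,-0.4]}'
python3 -m handwheel '{"delta_pos":[[0,0,0],[0,0,25],[0,0,35],[0,0,35],[0,0,25],[0,0,10],[0,0,0],[0,0,0]],"rotation":[[0,0,0],[0,0,0],[0,0,0],[0,0,0],[0,0,0],[0,0,0],[0,0,0],[0,0,0]],"claw":[-0.4,-0.4,-0.4,-0.4,-0.4,-0.4,-0.4,-0.4]}'
python3 - <<'E'
from h import *
snap('side','s6.png');crop('s6.png','s6c.png',280,150,390,270,5)
print(robot.get_obs()['joint_positions'].round(2))
E
```

```text
time: 18.8
tool_pos: [0.5904, 0.0236, 0.234]
ee_rot: [-3.141, -0.0, 1.54]
wrist_force: [0.7, 0.3, 0.2]
width: 0.0657
time: 19.8
tool_pos: [0.5893, 0.0229, 0.1068]
ee_rot: [3.139, 0.0, 1.54]
wrist_force: [0.7, 0.8, -0.5]
width: 0.066
[-0.06  0.21  1.43  0.    1.5  -1.6 ]
```

View pics/s6c.png

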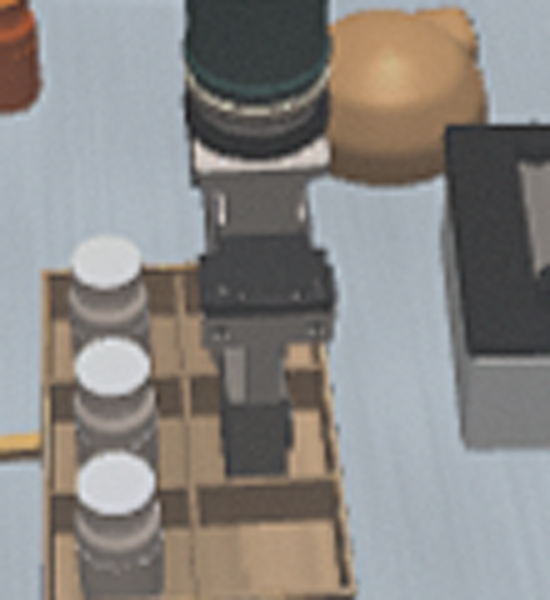

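```bash
python3 -m handwheel '{"delta_pos":[[1.5,-1,10],[0,0,15],[0,0,15],[0,0,8],[0,0,0],[0,0,0],[0,0,0],[0,0,0]],"rotation":[[0,0,0],[0,0,0],[0,0,0],[0,0,0],[0,0,0],[0,0,0],[0,0,0],[0,0,0]],"claw":[-0.4,-0.4,-0.4,-0.4,-0.4,-0.4,1,1]}'
python3 -m handwheel '{"delta_pos":[[0,0,0],[0,0,0],[0,0,0],[0,0,0],[0,0,0],[0,0,0],[0,0,0],[0,0,0]],"rotation":[[0,0,0],[0,0,0],[0,0,0],[0,0,0],[0,0,0],[0,0,0],[0,0,0],[0,0,0]],"claw":[1,1,1,1,1,1,1,1]}'
```

```text
time: 20.85
tool_pos: [0.5879, 0.0246, 0.0576]
ee_rot: [3.14, -0.0, 1.54]
wrist_force: [-0.2, -0.9, -0.5]
width: 0.0499
time: 21.85
tool_pos: [0.5879, 0.0246, 0.0576]
ee_rot: [3.141, -0.0, 1.54]
wrist_force: [-0.7, -0.1, 5.5]
width: 0.05
```

```bash
python3 -m handwheel '{"delta_pos":[[0,0,-4],[0,0,-8],[0,0,-15],[0,0,-25],[0,0,-35],[0,0,-35],[0,0,-18],[0,0,0]],"rotation":[[0,0,0],[0,0,0],[0,0,0],[0,0,0],[0,0,0],[0,0,0],[0,0,0],[0,0,0]],"claw":[1,1,1,1,1,1,1,1]}'
python3 -m handwheel '{"delta_pos":[[-20,0,0],[-30,0,0],[-35,0,0],[-35,0,0],[-20,0,0],[0,0,0],[0,0,0],[0,0,0]],"rotation":[[0,0,0],[0,0,0],[0,0,0],[0,0,0],[0,0,0],[0,0,0],[0,0,0],[0,0,0]],"claw":[1,1,1,1,1,1,1,1]}'
python3 - <<'E'
from h import *
o=robot.get_obs();print(o['tool_pos'],o['ee_rot'],o['joint_positions'].round(2),o['width'])
for n in('side','top'):
    a=np.mean([robot.snapshot(n)['color'].astype(float) for _ in range(4)],0); cv2.imwrite('pics/%s7.png'%n,np.clip(a*1.3,0,255).astype(np.uint8)[...,::-1])
crop('side7.png','s7c.png',280,130,420,270,5)
E
```

```text
time: 22.85
tool_pos: [0.5883, 0.0245, 0.1989]
ee_rot: [3.138, 0.0, 1.54]
wrist_force: [0.2, -0.3, -1.3]
width: 0.0501
time: 23.85
tool_pos: [0.5833, -0.1142, 0.197]
ee_rot: [-3.142, -0.0, 1.542]
wrist_force: [-0.8, -0.4, -1.0]
width: 0.0499
[ 0.58327487 -0.11416266  0.19696428] [-3.14158550e+00 -4.71702106e-04  1.54164420e+00] [-0.29  0.19  1.27  0.    1.68 -1.83] 0.04993125769423705
```

View pics/s7c.png

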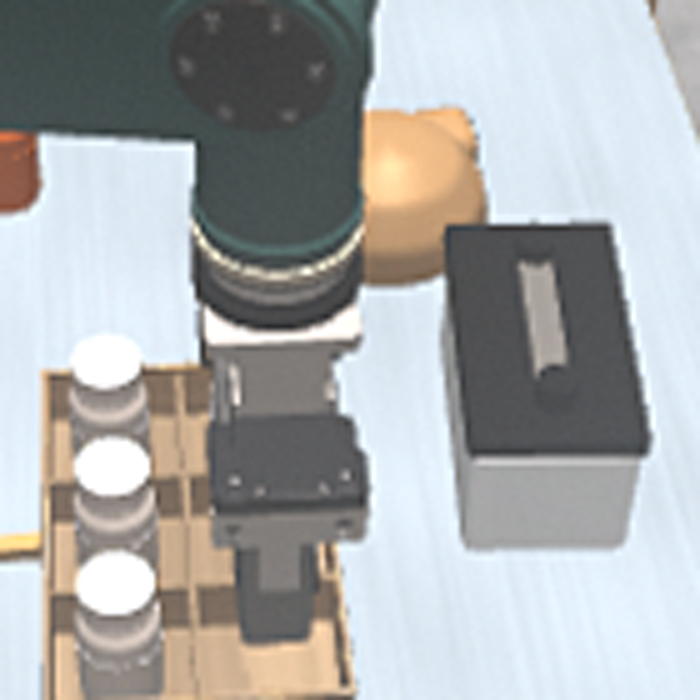

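View pics/top7.png

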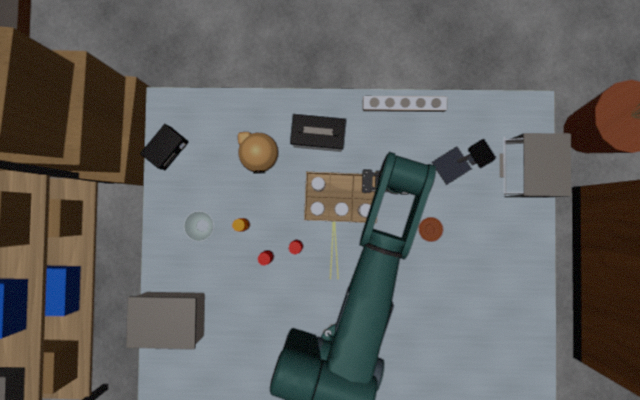

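Run:
```python
from h import *
s=Cam(robot.snapshot('side'));o=robot.get_obs();p=o['tool_pos']
M=R.from_euler('xyz',o['ee_rot']).as_matrix()
# predicted cover bottom corners (cover x=tool y, cover y=tool x, z=-tool z)
for cx in(-18,18):
  for cz in (0,20,60):
    q=p+M@np.array([-25,cx,53.6-cz])/1e3;u=s.proj(q)[0];print(cx,cz,((u-[280,130]+.5)*5-.5).round(1))
crop('side7.png','s7d.png',320,225,350,265,15)
```

```text
-18 0 [242.2 652. ]
-18 20 [242.1 628.3]
-18 60 [242.  578.8]
18 0 [313.1 648.2]
18 20 [313.9 624.4]
18 60 [315.6 575. ]
```

View pics/s7d.png

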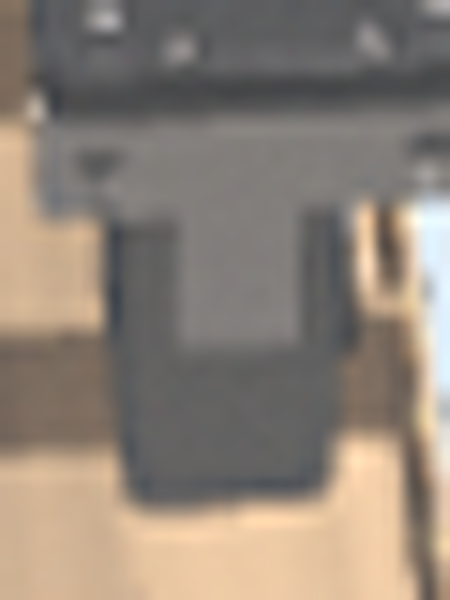

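Run:
```python
from h import *
s=Cam(robot.snapshot('side'));o=robot.get_obs();p=o['tool_pos'];print(p)
M=R.from_euler('z',-.026).as_matrix()
for c in((-18,25,90),(18,25,90),(18,-25,90),(-18,-25,90),(-18,-25,0),(18,-25,0)):
    u=s.proj(np.array([.588,.0245,.004])+M@np.array(c)/1e3)[0];print(c,((u-[320,210]+.5)*14-.5).round(1))
M=R.from_euler('xyz',o['ee_rot']).as_matrix()
print('fingertip -y', [((s.proj(p+M@np.array([-25-d,0,0])/1e3)[0]-[320,225]+.5)*15-.5).round(1) for d in(0,12)])
```

```text
[ 0.58318294 -0.1152772   0.19697352]
(-18, 25, 90) [ 60.5 102.4]
(18, 25, 90) [233.   93.1]
(18, -25, 90) [253.8 277.7]
(-18, -25, 90) [ 76.5 287.4]
(-18, -25, 0) [ 79.4 559.3]
(18, -25, 0) [248.1 549.8]
fingertip -y [array([236.8, 331.5]), array([242.6, 390.5])]
```

```bash
cat > tgt.py <<'E'
from h import *
ps=-.992;Mc=R.from_euler('ZY',[ps,-np.pi/6]).as_matrix()
lens=np.array([.6526,-.3472,.2873]);view=lens-.13*Mc[:,0]
Mt=np.column_stack([Mc[:,1],Mc[:,0],-Mc[:,2]])
def target(d=(0,22,15.6)): return view-Mt@np.array(d)/1e3
if __name__=='__main__':
    o=robot.get_obs();p=o['tool_pos'];Ro=R.from_euler('xyz',o['ee_rot']).as_matrix()
    print('view',view,'tcp',target(),'now',p,'d in final tool axes',(Mt.T@(target()-p)*1e3).round(1),'d now axes',(Ro.T@(target()-p)*1e3).round(1))
    print('rot err (tool)',R.from_matrix(Ro.T@Mt).as_rotvec().round(4),'rpy tgt',R.from_matrix(Mt).as_euler('xyz'))
E
python3 tgt.py
```

```text
view [ 0.59101505 -0.25295408  0.2223    ] tcp [ 0.57632625 -0.23047522  0.22481   ] now [ 0.58318294 -0.1152772   0.19697352] d in final tool axes [-68.8  94.2  22.2] d now axes [-115.4   -3.3  -27.8]
rot err (tool) [-0.4823 -0.2516  0.9385] rpy tgt [ 2.61799388e+00 -2.22044605e-16  5.78796327e-01]
```

```bash
python3 -m handwheel '{"delta_pos":[[0,0,-5],[0,0,-5],[0,0,-5],[0,0,-5],[0,0,-5],[0,0,-3],[0,0,0],[0,0,0]],"rotation":[[0,0,0.16],[0,0,0.16],[0,0,0.16],[0,0,0.16],[0,0,0.16],[0,0,0.162],[-0.13,0,0],[-0.13,0,0]],"claw":[1,1,1,1,1,1,1,1]}'
python3 -m handwheel '{"delta_pos":[[0,0,0],[0,0,0],[0,0,0],[0,0,0],[0,0,0],[0,0,0],[0,0,0],[0,0,0]],"rotation":[[-0.13,0,0],[-0.134,0,0],[0,0,0],[0,0,0],[0,0,0],[0,0,0],[0,0,0],[0,0,0]],"claw":[1,1,1,1,1,1,1,1]}'
python3 tgt.py
python3 - <<'E'
from h import *
snap('side','s8.png')
E
```

```text
time: 25.35
tool_pos: [0.5836, -0.116, 0.2254]
ee_rot: [2.877, -0.001, 0.577]
wrist_force: [-0.3, -0.4, -1.3]
width: 0.0499
time: 26.35
tool_pos: [0.5833, -0.1156, 0.225]
ee_rot: [2.618, -0.0, 0.578]
wrist_force: [-0.9, 0.1, -0.2]
width: 0.0503
view [ 0.59101505 -0.25295408  0.2223    ] tcp [ 0.57632625 -0.23047522  0.22481   ] now [ 0.58326441 -0.11560368  0.22499161] d in final tool axes [-68.6  79.9  46.3] d now axes [-68.5  80.   46.4]
rot err (tool) [ 0.0002  0.0006 -0.0011] rpy tgt [ 2.61799388e+00 -2.22044605e-16  5.78796327e-01]
```

View pics/s8.png

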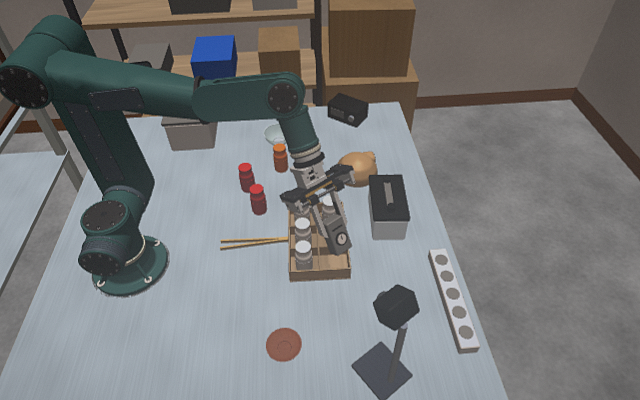

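Run:
```python
from h import *
for n in('side','top'):
    a=np.mean([robot.snapshot(n)['color'].astype(float) for _ in range(6)],0); np.save(n+'8.npy',a);cv2.imwrite('pics/%s8.png'%n,np.clip(a*1.5,0,255).astype(np.uint8)[...,::-1])
crop('side8.png','s8c.png',318,215,358,265,12)
crop('top8.png','t8c.png',355,155,405,200,14)
s=Cam(robot.snapshot('side'));t=Cam(robot.snapshot('top'));o=robot.get_obs();p=o['tool_pos'];M=R.from_euler('xyz',o['ee_rot']).as_matrix()
q=p+M@np.array([0,22,15.6])/1e3
print('pred dial s',s.proj(q),((s.proj(q)[0]-[318,215]+.5)*12-.5),'t',((t.proj(q)[0]-[355,155]+.5)*14-.5))
for c in((25,18,53.6),(-25,18,53.6),(-25,-18,53.6)):
  print(c,((s.proj(p+M@np.array(c)/1e3)[0]-[318,215]+.5)*12-.5).round())
```

```text
pred dial s [[341.67369157 238.83235376]] [289.58429887 291.4882451 ] t [567.34022313 354.40027146]
(25, 18, 53.6) [428. 385.]
(-25, 18, 53.6) [241. 508.]
(-25, -18, 53.6) [144. 464.]
```

View pics/s8c.png

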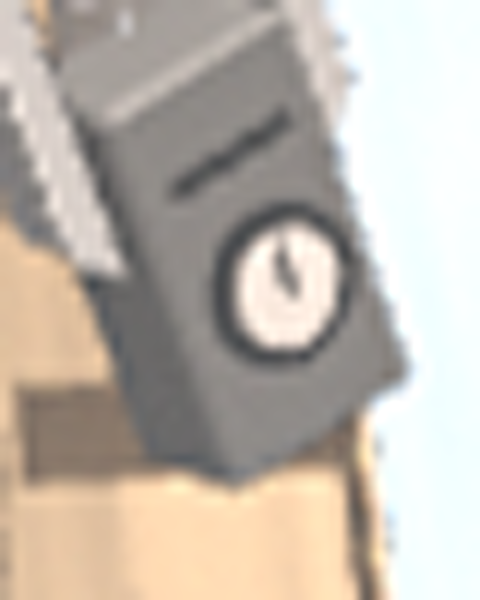

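View pics/t8c.png

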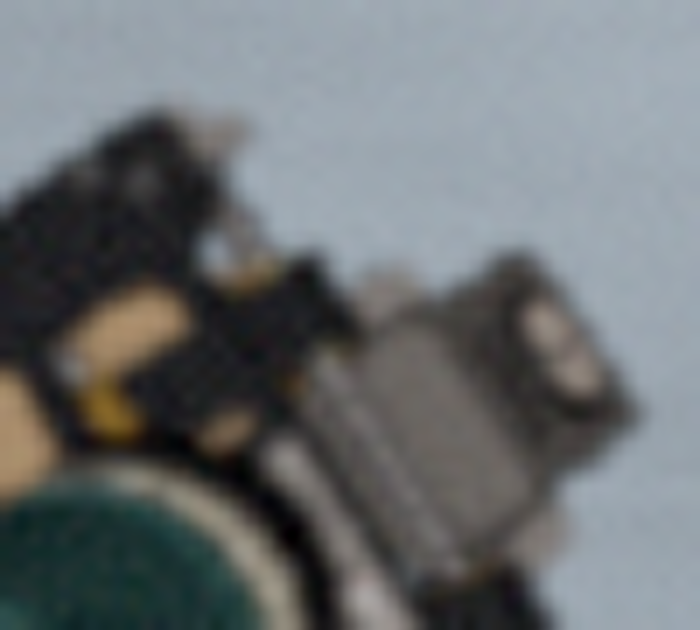

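```bash
cat > dial.py <<'E'
import sys
from h import *
def dial(sfx):
    out=[]
    for n,box in ((('side',(318,215,358,265)),('top',(385,165,405,195))) if sfx=='8' else BOX):
        a=np.load(n+sfx+'.npy');x0,y0,x1,y1=box;b=cv2.resize(a[y0:y1,x0:x1].astype(np.float32),None,fx=10,fy=10,interpolation=cv2.INTER_CUBIC)
        print(n,b.max((0,1)))
s=Cam(robot.snapshot('side'));t=Cam(robot.snapshot('top'));o=robot.get_obs();p=o['tool_pos'];M=R.from_euler('xyz',o['ee_rot']).as_matrix()
f=lambda c,o,k:(np.array(c)+.5)/k-.5+o
P=tri(s,f((287,286),(318,215),12),t,f((562,346),(355,155),14));print('dial in tool',(M.T@(P-p)*1e3).round(2))
E
python3 dial.py
```

```text
dial in tool [ 1.35 21.5  15.07]
```

```bash
python3 -m handwheel '{"delta_pos":[[-15,5,10],[-20,10,14],[-20,15,14],[-13.5,20,8.4],[0,18,0],[0,12,0],[0,0,0],[0,0,0]],"rotation":[[0,0,0],[0,0,0],[0,0,0],[0,0,0],[0,0,0],[0,0,0],[0,0,0],[0,0,0]],"claw":[1,1,1,1,1,1,1,1]}'
python3 tgt.py
python3 - <<'E'
from h import *
for n in('side','top'):
    a=np.mean([robot.snapshot(n)['color'].astype(float) for _ in range(8)],0); np.save(n+'9.npy',a);cv2.imwrite('pics/%s9.png'%n,np.clip(a*1.4,0,255).astype(np.uint8)[...,::-1])
crop('side9.png','s9c.png',310,230,430,345,6)
crop('top9.png','t9c.png',390,120,510,210,6)
s=Cam(robot.snapshot('side'));t=Cam(robot.snapshot('top'));o=robot.get_obs();p=o['tool_pos'];M=R.from_euler('xyz',o['ee_rot']).as_matrix()
q=p+M@np.array([0,22,15.6])/1e3
print('pred dial s',((s.proj(q)[0]-[310,230]+.5)*6-.5),'t',((t.proj(q)[0]-[390,120]+.5)*6-.5))
E
```

```text
time: 28.2
tool_pos: [0.5765, -0.2296, 0.2245]
ee_rot: [2.618, 0.0, 0.579]
wrist_force: [0.0, -0.0, -1.2]
width: 0.0501
view [ 0.59101505 -0.25295408  0.2223    ] tcp [ 0.57632625 -0.23047522  0.22481   ] now [ 0.57646051 -0.22959754  0.22453837] d in final tool axes [-0.6  0.7  0.1] d now axes [-0.6  0.7  0.1]
rot err (tool) [-0.0003  0.0001 -0.    ] rpy tgt [ 2.61799388e+00 -2.22044605e-16  5.78796327e-01]
pred dial s [210.96322463 298.75466224] t [254.8047992  377.42905417]
```

View pics/s9c.png

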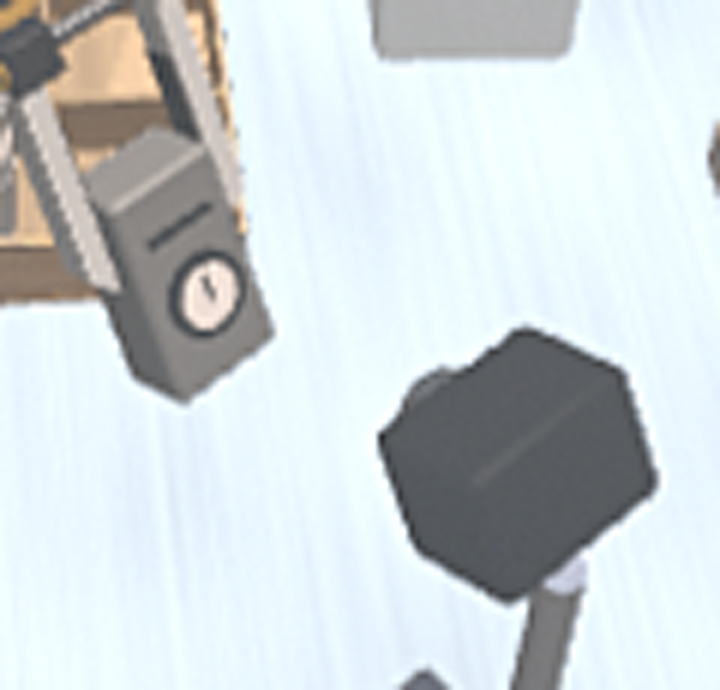

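View pics/t9c.png

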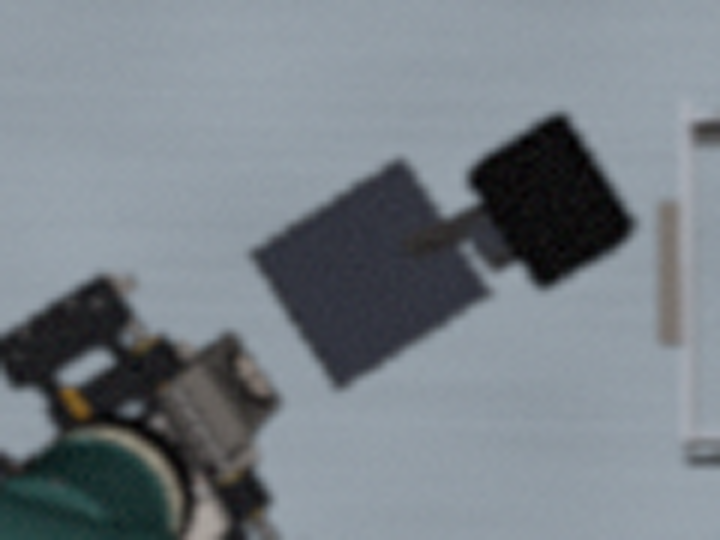

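Run:
```python
from h import *
crop('side9.png','s9d.png',330,262,360,300,16)
crop('top9.png','t9d.png',415,165,445,200,16)
```

```text
(no output)
```

View pics/s9d.png

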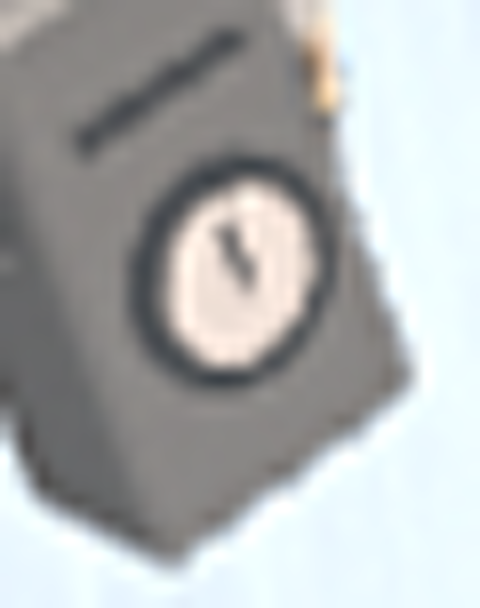

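View pics/t9d.png

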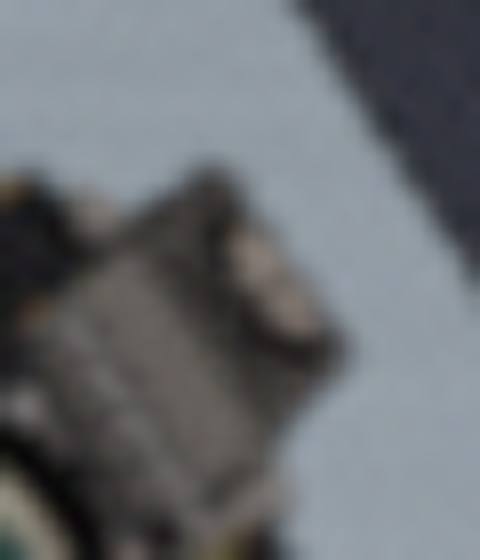

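Run:
```python
from h import *
from tgt import *
s=Cam(robot.snapshot('side'));t=Cam(robot.snapshot('top'));o=robot.get_obs();p=o['tool_pos'];M=R.from_euler('xyz',o['ee_rot']).as_matrix()
f=lambda c,o,k:(np.array(c)+.5)/k-.5+o
us=f((241,275),(330,262),16);ut=f((277,285),(415,165),16)
P=tri(s,us,t,ut);q=p+M@np.array([0,22,15.6])/1e3
print('px err',us-s.proj(P)[0],'tri dial in head',(Mc.T@(P-lens)*1e3).round(2),'tri in tool',(M.T@(P-p)*1e3).round(2),'kin in head',(Mc.T@(q-lens)*1e3).round(2))
# predicted direction of cover front edge, cover bottom edge in side vs seen
print('target pix side',((s.proj(view)[0]-[330,262]+.5)*16-.5).round(1),'top',((t.proj(view)[0]-[415,165]+.5)*16-.5).round(1))
```

```text
px err [-0.1339243  0.0129378] tri dial in head [-130.2     0.67    1.54] tri in tool [ 0.55 21.94 14.17] kin in head [-1.3014e+02  1.2000e-01  1.1000e-01]
target pix side [243.6 286.8] top [281.4 287.3]
```

```bash
python3 -m handwheel '{"delta_pos":[[-0.6,0,1],[0,0,0],[0,0,0],[0,0,0],[0,0,0],[0,0,0],[0,0,0],[0,0,0]],"rotation":[[0,0,0],[0,0,0],[0,0,0],[0,0,0],[0,0,0],[0,0,0],[0,0,0],[0,0,0]],"claw":[1,1,1,1,1,1,1,1]}'
python3 - <<'E'
from h import *
from tgt import *
s=Cam(robot.snapshot('side'));o=robot.get_obs();p=o['tool_pos'];M=R.from_euler('xyz',o['ee_rot']).as_matrix()
g=lambda c:((s.proj(p+M@np.array(c)/1e3)[0]-[330,262]+.5)*16-.5)
for a,b in(((-25,18,0),(-25,18,50)),((25,18,10),(25,18,50)),((-20,18,53.6),(20,18,53.6)),((-20,18,-10),(20,18,-10))):
    d=g(b)-g(a);print(g(a).round(),g(b).round(),np.degrees(np.arctan2(d[1],d[0])).round(1))
print(np.abs(o['qvel']).max(),(Mc.T@M).round(4).tolist(),(M.T@(target()-p)*1e3).round(2),o['width'],o['time'])
E
python3 - <<'E'
from h import *
for n in('side','top'): snap(n,n+'10.png')
E
```

```text
time: 30.2
tool_pos: [0.5761, -0.231, 0.2239]
ee_rot: [2.618, -0.0, 0.578]
wrist_force: [-0.4, 0.1, -1.4]
width: 0.0501
[ 53. 288.] [164. 581.] 69.2
[350. 159.] [433. 390.] 70.2
[199. 582.] [414. 429.] -35.5
[ 58. 209.] [280.  59.] -34.1
0.001342179528838933 [[0.0007, 1.0, 0.0004], [1.0, -0.0007, -0.0003], [-0.0003, 0.0004, -1.0]] [ 0.45  0.16 -0.88] 0.049497988659439864 30.25
```

View pics/side10.png

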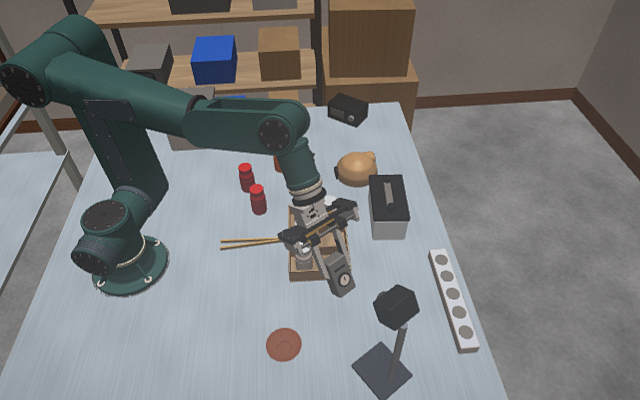

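View pics/top10.png

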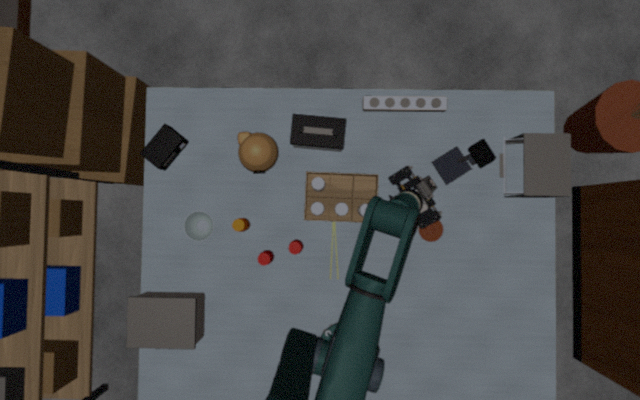

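Run:
```python
from bench import robot
robot.close_job()
```

```text
the job is handed in; nothing more can be done
```

I set both loose white jars upright in empty crate cells, then lifted the timer cover out. I handed the job in at 30.3 s with the cover held still in front of the lens.

- **Jars:** one is in the far-left cell and the other in the near-middle cell. I lowered each until the force reading showed it touching the floor, then released it. Pictures taken after release show both upright. The jars already in the crate, the orange and red look-alikes and the other things on the shelf look unmoved.
- **Cover position:** the arm's own pose puts the dial centre within about 1 mm of the wanted point. Measured from the two cameras just before a final nudge of about 1 mm, the dial was 130.2 mm from the lens. It was 0.7 mm off the axis across and 1.5 mm up. I did not measure again after the nudge.
- **Cover orientation:** the tool is within 0.1° of the wanted facing. The cover's picture edges match the expected directions to about 0.2° (side) and 1.5° (bottom).
- **Grip:** the fingers are 50 mm apart on the 50 mm wide cover, and the joints are not moving.

**Disagreements:**
- In an earlier side view, the cover's bottom edge appeared about 2 pixels higher than I had calculated. I put part of this down to its rounded edges. The dial measured later did not show such an offset.
- I worked out the lens position from the camera head's outline, so it could be 1 to 2 mm off.

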